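# Lid on the pan, control knob on its shaft and held pressed

### The job

Set the loose lid gently on the pan of the portable cooker so that it sits seated and level, and let go of it. Then take the black control knob from the worktop, turn it so that the flat in its bore matches the flat of the D-shaped shaft on the cooker's front panel, push it fully home on the shaft and press it down against the shaft's spring. Finish while still gripping the knob and holding it pressed in, and leave the tomato, the wide jar and the spice jar where they are.

Things in the scene. Friction and masses are not known exactly. Their poses are not given: they have to be found in the camera images.
- cooker: white portable cooker, slab 300 (x) x 190 (y) x 50 mm high, immovable; origin under its centre on the worktop, x from its front (panel, robot side) to its back, z up. A pan is fixed on the rear part, with bail handles reaching 90 mm to each side of its centre. The steel D-shaft stands up from the panel 105 mm in front of the origin, inside a flat dark disc of radius 27 mm.
- pan_rim (a point): centre of the open mouth of the steel pan (outer radius 65 mm, wall 3 mm) at rim height, 102 mm above the worktop, 55 mm behind the cooker's origin; axes as the cooker's
- shaft_tip (a point): centre of the top face of the upright D-shaft; axes as the cooker's. Diameter 14 mm with one flat, 3.5 mm from the axis, that looks to -x (to the cooker's front edge, away from the pan); tip chamfered. Unpressed it stands 22 mm above the panel, 72 mm above the worktop. It does not turn; the point sinks with the shaft.
- shaft (a joint): how far the D-shaft is pressed down into the panel: 0 m free, 0.006 m at its end stop; a spring returns it (about 3 N to start, 9 N at the stop)
- knob: black knob, lying bore down on the worktop, 60 g nominal; origin at the centre of its underside, z up. Round skirt of radius 22 mm, 18 mm high; on it a grip bar along x, 14 mm wide (y), from 18 to 36 mm above the underside, blunt end at x = +21 mm; from x = -16 mm it tapers to a pointed nose at x = -31 mm (thin light line on top).
- knob_bore (a point): centre of the mouth of the D-bore in the knob's underside (same point and axes as the knob): 14 mm deep, diameter 15.8 mm, flat 4.4 mm from the axis on -x, the side of the nose; mouth chamfered. It fits only with the nose towards the cooker's front edge, x axis along the shaft's within about 8 degrees. Home, it is 14 mm below the shaft tip: 8 mm above the panel, 2 mm with the shaft fully pressed.
- lid: round steel lid, right way up on the worktop, 160 g nominal; origin at the centre of its underside, z up. Lip of radius 57 mm in the lowest 6 mm; flange of radius 68 mm from 6 to 10 mm, 12.5 mm in the middle; round black handle of diameter 26 mm from 16 to 36 mm, on a thin neck. Seated, the lip is in the pan, the flange on the rim: origin 6 mm below the rim.
- tomato: bystander: red tomato, 75 mm wide, 79 mm high, loose; origin at its underside
- jar: bystander: wide glass jar with a dark cap, 63 mm wide, 94 mm high, loose; origin at its underside
- spice: bystander: slim glass spice jar with a black cap, 41 mm wide, 105 mm high, loose; origin at its underside

How it is judged (in metres and radians):
On the way, in this order (a step that is already met when the one before it is completed fails the run):
1. the lid is seated level on the pan's rim and let go (horizontal distance between lid and pan_rim below 0.008 m and z of lid in the frame of pan_rim below -0.0035 m and angle between lid's own z axis and vertical below 0.04 rad and contact force between each of the arm, the fingers and lid below 0.05 N), for 0.2 s.
2. the knob is fully home on the D-shaft and pressed in (horizontal distance between knob and shaft_tip below 0.004 m and z of knob in the frame of shaft_tip below -0.0115 m and value of joint shaft above 0.0035 m), for 0.2 s.
At the end, for the whole second after the job is handed in: Lid seated on the pan (lip 3.5 mm or more inside the rim, centred within 8 mm, level within 0.04 rad), at rest, untouched. Knob home on the D-shaft (11.5 mm or more, centred within 4 mm, upright within 0.12 rad), held by the fingers with over 2 N, shaft held pressed in more than 3.5 mm (all of step 1 and all of step 2 and linear speed of each of lid, knob below 0.02 m/s and angle between knob's own z axis and vertical below 0.12 rad and angle between the x axis of knob and the x axis of shaft_tip, either way round below 0.3 rad and contact force between the fingers and knob above 2 N); the arm keeps its last pose, push and grip.
It fails at once if a bystander is pushed more than 30 mm or knocked over (distance of any of tomato, jar, spice from where it was at the start of the episode above 0.03 m or angle between any of jar, spice's own z axis and vertical above 0.5 rad).
It fails at once if the lid is dropped onto the pan from more than about 18 mm (horizontal distance between lid and pan_rim below 0.1 m and contact force between the fingers and lid below 0.05 N and linear speed of lid above 0.6 m/s).
It also fails if it takes over 64 s, if anything falls off the work surface, if the arm or the gripper's body presses on something with over 40 N, if the wrist force passes 120 N, or if a joint passes its speed limit or range.

### The arm

A 6-joint arm with a two-finger parallel gripper is mounted at the origin on a cart in front of the work surface, level with it; the furniture and walls round the work are solid. World frame = base frame: x ahead of the robot, y to its left, z up, the work surface at z = 0. Lengths are in mm, angles in rad, forces in N, time in s.
With the tool pointing down it reaches from about 375 to 925 mm from the base axis. Payload 5.7 kg.
Tool frame: the origin (TCP) lies midway between the tips of the shut fingers; the grasp point (between the pads) lies 19 mm behind it; y points along the fingers, x is the direction in which the jaws open and shut, and the axes are right-handed (so a half turn about y gives the same grasp; the last joint's range is limited). The gripper opens to 85 mm and grips with 20 to 120 N. Pads are 22 mm wide; open, the fingers measure 114 mm over their backs; the gripper's body (76 mm by 85 mm) begins 54 mm behind the grasp point. The pads swing forward as they close: fully open they stand 13 mm farther back than shut.
Start: joints at [-1.364, 0.359, 1.51, -0, 1.272, -0.115], TCP at [189.749, -569.174, 231.267] pointing down, gripper open.
Joint ranges: [-2.97, 2.97], [-1.01, 2.36], [0.21, 2.38], [-0.96, 4.11], [0.2, 2.71], [-2.98, 2.98]. Speed limits (rad/s): [2.39, 2.39, 3.14, 3.14, 3.14, 3.14].

### API

Orientations are given as a 3x3 rotation matrix whose columns are the frame's x, y, z axes.
In Python, from bench import manip gives the robot as it stands.
- The arm moves only by the shell command python3 -m pendant 'ROWS' [OPENING] [FORCE]. ROWS is text: rows parted by semicolons, each of 6 numbers parted by spaces: the shift along the tool's x, y, z scaled (see below), then the turn, a rotation vector about the tool's x, y, z scaled (see below). In form: dx dy dz rx ry rz; .... A call has 1 to 5 rows; each row shifts and turns the pose as measured when the row begins, along the tool's axes as they then stand; what a row does not reach is not made up. The controller multiplies each number of a shift by 0.04 m and each number of a turn by 5 degrees. A row lasts 1/12 s, in which the tool goes at most 41.7 mm and 7.16 degrees, less where a joint would pass 70% of its speed; a pose out of reach is approached as far as the arm can. A call with a number of a shift or a turn outside -1 to 1 is refused whole. A call with a gripper value outside its range is refused whole. OPENING is the opening, from -1 (shut) to 1 (fully open), set as the call begins (- or left out, the last holds). The fingers move at their own pace and stop on an object; FORCE is the grip in N (left out, the last holds). Time passes only in rows, so rows that do not move let the fingers close. It gives the time, the measured TCP pose, the force and the opening at its end, in the units of the state.
- manip.get_obs(): the state, without advancing time (a new reading comes with each control period).
- manip.camera(name): name is "side" or "top" or "wrist"; returns the picture (480x640x3 uint8, red, green, blue); there is no depth.
- manip.get_calibration(name): a dict with "fx", "fy", "cx", "cy" (pixels), "R" (3x3) and "t" (3): a world point X has camera coordinates R X + t. Camera axes: x right, y down, z forward; pixel columns grow to the right and rows downward; lengths in mm; the calibration is good to about 2 mm. A picture is of the moment at which its call begins: read the wrist's pose just before it. get_calibration takes no time and is no camera call; for the wrist camera it gives the pose at the moment of the call.
- manip.sign_off(): hands the job in, once; it reports no verdict.
Trained networks look in the newest picture that a camera, given by its name, has taken for a name from the list of things; names that differ only in an ending like _2 or _b are one class to them, and where a whole thing is asked for, a point or a joint stands for the part that bears it (a point fixed in the world has none). Each returns a list of dicts, best first, with "score" (0 to 1); they miss things now and then, are a little off and sometimes report something else, mostly with a low value. They report only what shows in the picture. A call takes as long as a camera call.
- manip.look_for(camera, query): "point" ([x, y, z] in mm, in world coordinates, good to about 4 mm: the middle of the surface that is visible of it).
- manip.mark_of(camera, query): "point" ([x, y, z] in mm, in world coordinates, good to about 4 mm: a listed point, or the origin of a listed thing).
The state is a dict: "time_s": time; "q": joint angles; "joint_vel": joint speeds; "joint_efforts": joint torques, N m; "ee_pos": TCP position; "ee_rot": TCP orientation; "wrist_force": force on the tool from outside, world axes, zero at the start; "wrist_torque": the same for the moment, N m; "opening": finger opening in mm.
Only numpy, scipy, OpenCV 4.12 (cv2) and the standard library are available. Lean on these libraries where they do the work, as an engineer would, in place of code of your own. Each camera call takes 0.05 s, during which the arm holds its last target. There are 200 camera calls.

## Working session

There is one attempt and no reset: what is moved stays moved. The work goes in short steps, Python scripts to look and compute and a shell command to move; the robot and the scene stay as the last step left them, time stands still between calls to the robot, and variables do not carry over. Pictures are saved under pics/ and viewed, about 8 in all and at most 12, crops included, and the job is handed in when it is done.

```bash
mkdir -p pics; ls; cat > h.py <<'E'
import numpy as np, cv2
from bench import manip
def snap(c,f=None):
    im=manip.camera(c)
    if f: cv2.imwrite('pics/'+f,cv2.cvtColor(im,cv2.COLOR_RGB2BGR))
    return im
def ray(c,u,v,z,K=None):
    K=K or manip.get_calibration(c); R=np.array(K['R']);t=np.array(K['t'])
    d=R.T@np.array([(u-K['cx'])/K['fx'],(v-K['cy'])/K['fy'],1]); o=-R.T@t
    return o+d*(z-o[2])/d[2]
E
python3 - <<'E'
from h import *
for c in ['top','side']:
    snap(c,c+'1.png')
    for q in ['cooker','pan_rim','shaft_tip','knob','lid','tomato','jar','spice']:
        print(c,q,[(np.round(d['point']),round(d['score'],2)) for d in manip.mark_of(c,q)[:2]])
o=manip.get_obs();print(o['time_s'],np.round(o['ee_rot'],3),o['ee_pos'],o['opening'])
E
```

```text
pics
top cooker [(array([604., 132.,   6.]), 0.84)]
top pan_rim [(array([659., 143., 102.]), 0.76)]
top shaft_tip [(array([503., 107.,  73.]), 0.61)]
top knob [(array([ 594., -106.,   -1.]), 0.58), (array([785., -57.,  -1.]), 0.34)]
top lid [(array([544., 387.,  -2.]), 0.7)]
top tomato [(array([714., 382.,   5.]), 0.83)]
top jar [(array([785., -54.,   1.]), 0.93), (array([ 726., -124.,   -2.]), 0.58)]
top spice [(array([ 727., -124.,   -0.]), 0.78)]
side cooker [(array([605., 133.,  -4.]), 0.97)]
side pan_rim [(array([659., 144., 100.]), 0.87), (array([ 600., -108.,   -2.]), 0.74)]
side shaft_tip [(array([606., 133.,  -2.]), 0.68), (array([501., 114.,  75.]), 0.63)]
side knob [(array([ 598., -109.,   -2.]), 0.65), (array([ 728., -125.,   -1.]), 0.41)]
side lid [(array([551., 387.,   1.]), 0.95), (array([610., 135.,  -2.]), 0.57)]
side tomato [(array([718., 379.,   0.]), 0.77)]
side jar [(array([786., -52.,  -0.]), 0.67)]
side spice [(array([ 731., -126.,   -0.]), 0.6)]
0.9 [[ 0.316 -0.     0.949]
 [-0.949  0.     0.316]
 [-0.    -1.    -0.   ]] [ 189.74747475 -569.17596601  231.28488959] 85.2309786802671
```

View pics/top1.png

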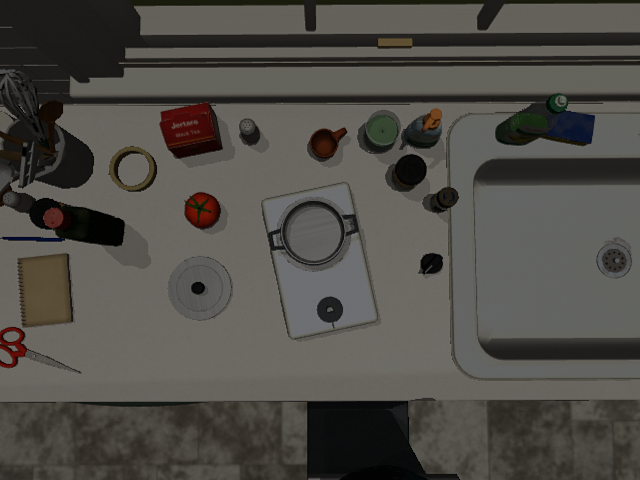

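View pics/side1.png

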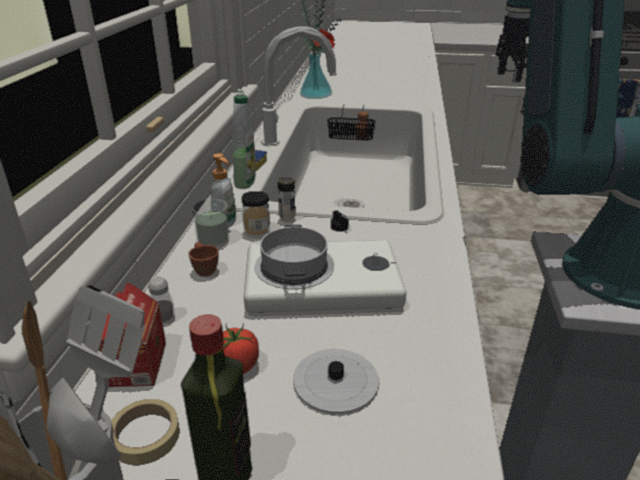

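```bash
R="python3 -m pendant"; $R '0.32 0 0.95 0 0 0;0.32 0 0.95 0 0 0;0.32 0 0.95 0 0 0;0.32 0 0.95 0 0 0;0.32 0 0.95 0 0 0' | tail -5
$R '-0.6 0 0.8 0 0 0;-0.6 0 0.8 0 0 0;-0.6 0 0.8 0 0 0;-0.6 0 0.8 0 0 0;-0.6 0 0.8 0 0 0'
```

```text
time_s: 1.32
ee_pos: [387.8, -572.2, 231.3]
ee_rot: [[0.304, -0.005, 0.953], [-0.953, -0.001, 0.304], [-0.001, -1.0, -0.004]]
wrist_force: [0.3, -1.1, -0.4]
opening: 85.4
time_s: 1.73
ee_pos: [513.9, -410.7, 228.2]
ee_rot: [[0.302, -0.001, 0.953], [-0.953, -0.006, 0.302], [0.006, -1.0, -0.003]]
wrist_force: [1.1, -0.3, 0.6]
opening: 85.6
```

```bash
python3 - <<'E'
from h import *
a=ray('top',330,309,72);b=ray('top',312,234,102);print(a,b,np.degrees(np.arctan2(*(b-a)[1::-1])))
# cooker corners top z=50
for p in [(263,200),(348,183),(379,322),(294,338)]: print(ray('top',*p,50))
print('lid',ray('top',198,288,36),'knob',ray('top',432,263,25),ray('top',424,270,36))
im=cv2.imread('pics/top1.png');cv2.imwrite('pics/c1.png',cv2.resize(im[240:290,405:460],None,fx=8,fy=8,interpolation=2))
E
```

```text
[504.7550286  110.04702295  72.        ] [654.45105777 145.58193033 102.        ] 13.353733069430897
[730.68051341 248.46689781  50.        ]
[765.84812455  70.41388376  50.        ]
[476.80305062   9.07458661  50.        ]
[444.92676159 183.806279    50.        ]
lid [547.74295991 385.11789333  36.        ] knob [ 598.38674895 -107.2060659    25.        ] [583.43683365 -87.97126321  36.        ]
```

View pics/c1.png

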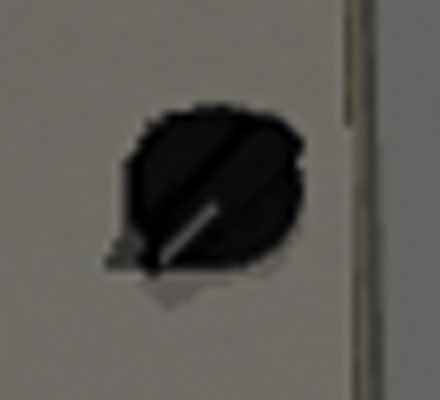

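```bash
R="python3 -m pendant"; r='-0.94 0 0.34 0 0 0'; 
python3 -m pendant '-0.94 0 0.34 0 0 0;-0.94 0 0.34 0 0 0;-0.94 0 0.34 0 0 0;-0.94 0 0.34 0 0 0;-0.94 0 0.34 0 0 0' | sed -n 2p
python3 -m pendant '-0.94 0 0.34 0 0 0;-0.94 0 0.34 0 0 0;-0.94 0 0.34 0 0 0;-0.94 0 0.34 0 0 0;-0.94 0 0.34 0 0 0' | sed -n 2p
python3 -m pendant '-0.94 0 0.34 0 0 0;-0.94 0 0.34 0 0 0;-0.94 0 0.34 0 0 0;-0.94 0 0.34 0 0 0;-0.94 0 0.34 0 0 0' | sed -n 2p
python3 -m pendant '-0.94 0 0.34 0 0 0;-0.94 0 0.34 0 0 0;-0.94 0 0.34 0 0 0;-0.94 0 0.34 0 0 0;0 0 0 0 0 0'
```

```text
ee_pos: [527.4, -203.6, 226.2]
ee_pos: [534.1, 4.7, 225.4]
ee_pos: [540.9, 213.1, 225.0]
time_s: 3.4
ee_pos: [545.7, 387.1, 224.2]
ee_rot: [[0.307, 0.013, 0.952], [-0.952, -0.004, 0.307], [0.007, -1.0, 0.011]]
wrist_force: [0.6, -0.2, 0.4]
opening: 85.0
```

```bash
cat >> h.py <<'E'
from scipy.spatial.transform import Rotation as Ro
def go(p,yaw):
    """total shift (units of 40mm) and turn (units of 5 deg) to TCP p, tool z yaw (deg), y down"""
    o=manip.get_obs();R=np.array(o['ee_rot']);a=np.radians(yaw)
    z=np.array([np.cos(a),np.sin(a),0]);y=np.array([0,0,-1.]);T=np.c_[np.cross(y,z),y,z]
    print('t',o['time_s'],'pos',np.round(o['ee_pos'],1),'yaw',np.degrees(np.arctan2(R[1,2],R[0,2])).round(1),'q',np.round(o['q'],2),'F',np.round(o['wrist_force'],1),'op',round(o['opening'],1))
    print('shift',np.round(R.T@(np.array(p)-o['ee_pos'])/40,2),'turn',np.round(Ro.from_matrix(R.T@T).as_rotvec(degrees=True)/5,2))
E
python3 - <<'E'
from h import *
snap('wrist','w1.png'); print([(np.round(d['point'],1),d['score']) for q in ['lid'] for d in manip.mark_of('wrist',q)+manip.look_for('wrist',q)])
go([547,386,60],17.6); print(manip.get_calibration('wrist'))
E
```

```text
[(array([547.6, 388.3,   1. ]), 0.74), (array([554.9, 388.3,  11.7]), 0.66)]
t 3.55 pos [545.5 379.9 223.8] yaw 17.7 q [ 0.51  0.46  1.37 -0.01  1.31  1.78] F [ 0.  -1.   0.4] op 85.4
shift [-0.18  4.09  0.05] turn [-0.08  0.02  0.14]
{'fx': 389.105705612149, 'fy': 389.105705612149, 'cx': 321.3092015596604, 'cy': 235.87946867843715, 'R': array([[ 0.30317864, -0.95284787,  0.01279261],
       [-0.91376432, -0.28688129,  0.28763501],
       [-0.27040245, -0.09889422, -0.95765466]]), 't': array([193.06736114, 572.57479636, 556.99410227])}
```

View pics/w1.png

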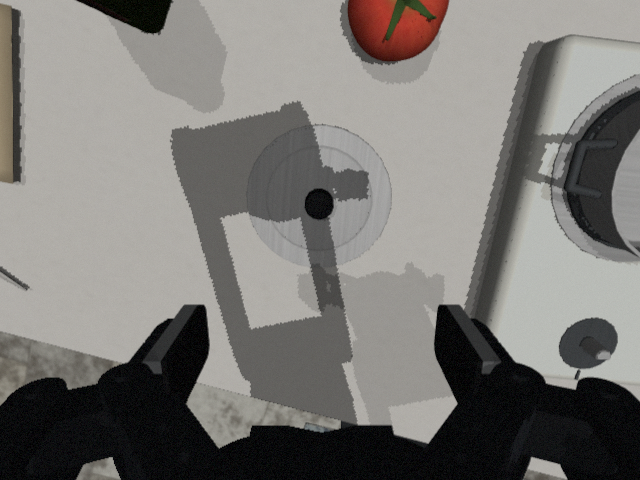

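```bash
python3 - <<'E'
from h import *
print(ray('wrist',319,204,36),ray('wrist',320,195,10), ray('wrist',600,353,72),ray('wrist',588,343,50))
h=ray('wrist',319,204,36); go([h[0],h[1],50],17.6)
E
```

```text
[548.86531133 379.83962702  36.        ] [552.01926006 379.67135083  10.        ] [503.20070903 107.0849802   72.        ] [501.03889857 101.15397357  50.        ]
t 3.55 pos [545.5 379.9 223.8] yaw 17.7 q [ 0.51  0.46  1.37 -0.01  1.31  1.78] F [ 0.  -1.   0.4] op 85.4
shift [-0.03  4.35  0.05] turn [-0.08  0.02  0.14]
```

```bash
python3 -m pendant '-0.14 0.8 0.11 -0.08 0.02 0.14;0 0.8 0 0 0 0;0 0.8 0 0 0 0;0 0.8 0 0 0 0;0 0 0 0 0 0' | sed -n 2p;  python3 -m pendant '0 0 0 0 0 0;0 0 0 0 0 0'; python3 - <<'E'
from h import *
go([548,386.5,16],17.6);snap('wrist','w2.png')
E
```

```text
ee_pos: [552.9, 379.4, 96.8]
time_s: 4.13
ee_pos: [552.7, 375.9, 97.0]
ee_rot: [[0.293, 0.005, 0.956], [-0.956, -0.0, 0.293], [0.002, -1.0, 0.005]]
wrist_force: [-0.8, 0.2, 0.7]
opening: 85.6
t 4.1333 pos [552.7 375.9  97. ] yaw 17.0 q [ 0.5   0.58  1.49 -0.    1.07  1.77] F [-0.8  0.2  0.7] op 85.6
shift [-0.29  2.03 -0.04] turn [-0.05 -0.11  0.02]
```

View pics/w2.png

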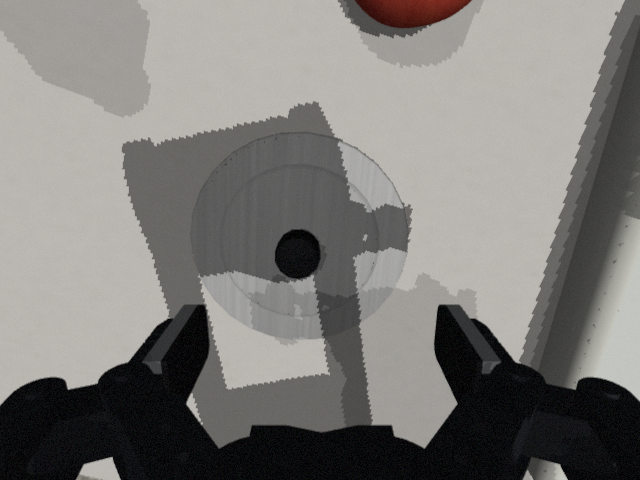

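```bash
python3 - <<'E'
from h import *
h=ray('wrist',298,254,36);print(h,ray('wrist',300,236,10)); go([h[0],h[1],50],17.6)
E
```

```text
[551.52654778 388.43598461  36.        ] [553.98501212 389.34624525  10.        ]
t 4.1833 pos [553.5 376.3  97.9] yaw 17.1 q [ 0.5   0.58  1.49 -0.    1.07  1.77] F [-0.4 -0.1  0.2] op 85.3
shift [-0.31  1.2   0.03] turn [-0.08 -0.11  0.02]
```

```bash
python3 -m pendant '-0.3 0.4 0.02 -0.08 -0.1 0;0 0.4 0 0 0 0;0 0.4 0 0 0 0;0 0 0 0 0 0' >/dev/null; python3 - <<'E'
from h import *
go([550.5,388,16],17.6);
E
```

```text
t 4.5167 pos [556.7 392.8  55.9] yaw 17.5 q [ 0.51  0.64  1.49 -0.    0.99  1.78] F [-0.3  0.  -0.3] op 85.6
shift [ 0.07  0.99 -0.2 ] turn [-0.16 -0.01 -0.03]
```

```bash
python3 -m pendant '0.07 0.25 -0.2 -0.1 0 0;0 0.25 0 0 0 0;0 0.25 0 0 0 0;0 0.15 0 0 0 0;0 0 0 0 0 0' >/dev/null; python3 - <<'E'
from h import *
go([550.5,388,16],17.6);
E
```

```text
t 4.9333 pos [551.4 390.7  19.7] yaw 17.6 q [0.51 0.68 1.52 0.   0.92 1.77] F [-0.  -0.4  0.1] op 85.6
shift [ 0.06  0.09 -0.04] turn [-0.12  0.01 -0.05]
```

```bash
python3 -m pendant '0.06 0.08 -0.04 -0.1 0 0;0 0 0 0 0 0' >/dev/null; python3 -m pendant '0 0 0 0 0 0;0 0 0 0 0 0;0 0 0 0 0 0;0 0 0 0 0 0;0 0 0 0 0 0' -1 40; python3 -m pendant '0 0 0 0 0 0;0 0 0 0 0 0;0 0 0 0 0 0'; python3 - <<'E'
from h import *
go([550.5,388,16],17.6);
E
```

```text
time_s: 5.52
ee_pos: [551.8, 388.1, 17.2]
ee_rot: [[0.302, 0.001, 0.953], [-0.953, 0.005, 0.302], [-0.005, -1.0, 0.003]]
wrist_force: [-1.4, 2.2, 4.2]
opening: 25.4
time_s: 5.77
ee_pos: [551.8, 388.1, 17.4]
ee_rot: [[0.303, 0.001, 0.953], [-0.953, 0.006, 0.303], [-0.005, -1.0, 0.003]]
wrist_force: [0.6, -0.3, -0.1]
opening: 24.6
t 5.7667 pos [551.8 388.1  17.4] yaw 17.6 q [0.51 0.69 1.52 0.01 0.93 1.77] F [ 0.6 -0.3 -0.1] op 24.6
shift [-0.01  0.04 -0.03] turn [-0.03  0.   -0.06]
```

```bash
python3 -m pendant '0 -0.4 0 0 0 0;0 -0.8 0 0 0 0;0 -0.8 0 0 0 0;0 -0.8 0 0 0 0;0 -0.8 0 0 0 0'|sed -n '2p;5p'; python3 -m pendant '0.5 -0.3 0.08 0 0 0;0.8 0 0.08 0 0 0;0.8 0 0.08 0 0 0;0.8 0 0.08 0 0 0;0.8 0 0.08 0 0 0'|sed -n '2p;5p';python3 -m pendant '0.8 0 0.08 0 0 0;0.8 0 0.08 0 0 0;0.5 0 0.08 0 0 0;0 0 0 0 0 0;0 0 0 0 0 0';python3 - <<'E'
from h import *
go([656.5,144.5,150],17.6); snap('top','t2.png'); snap('side','s2.png'); print([(np.round(d['point'],1),d['score']) for c in ['top','side'] for d in manip.mark_of(c,'lid')])
im=np.hstack([cv2.resize(cv2.imread('pics/t2.png')[180:330,240:400],(427,400)),cv2.resize(cv2.imread('pics/s2.png')[200:320,210:338],(373,350))[:350].copy() if 0 else cv2.resize(cv2.imread('pics/s2.png')[160:320,220:370],(373,400))]);cv2.imwrite('pics/c2.png',im)
E
```

```text
ee_pos: [544.3, 383.2, 154.7]
opening: 24.5
ee_pos: [607.9, 252.5, 177.1]
opening: 24.5
time_s: 7.02
ee_pos: [645.9, 164.4, 175.5]
ee_rot: [[0.307, -0.006, 0.952], [-0.952, 0.001, 0.307], [-0.003, -1.0, -0.006]]
wrist_force: [0.4, 1.3, -2.7]
opening: 24.4
t 7.0167 pos [645.9 164.4 175.5] yaw 17.9 q [0.14 0.5  1.41 0.   1.23 1.4 ] F [ 0.4  1.3 -2.7] op 24.4
shift [0.56 0.64 0.1 ] turn [ 0.06  0.05 -0.03]
[(array([641.3, 162.2, 156.5]), 0.59), (array([646.5, 164.9, 156.8]), 0.78)]
```

View pics/c2.png

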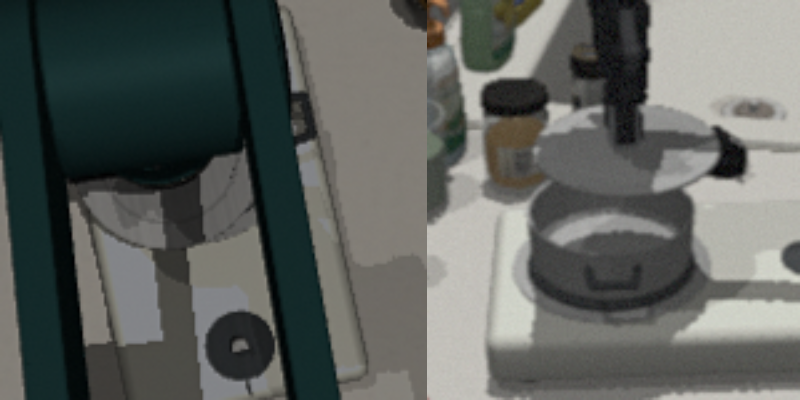

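```bash
python3 -m pendant '0.28 0.3 0.07 0.06 0.05 0;0.28 0.3 0.07 0 0 0;0 0.2 0 0 0 0;0 0.1 0 0 0 0;0 0 0 0 0 0'|sed -n '2p;5p';python3 - <<'E'
from h import *
go([658,144,113.4],17.6); o=manip.get_obs();p=o['ee_pos']
ims=[]
for c in ['side','wrist']:
    snap(c,c+'3.png'); im=cv2.imread('pics/'+c+'3.png'); K=manip.get_calibration(c)
    im=cv2.resize(im,None,fx=4 if c=='side' else 1,fy=4 if c=='side' else 1); s=4 if c=='side' else 1
    def circ(ctr,r,col):
        a=np.linspace(0,2*np.pi,200);X=np.c_[ctr[0]+r*np.cos(a),ctr[1]+r*np.sin(a),0*a+ctr[2]]
        Y=X@np.array(K['R']).T+np.array(K['t']);uv=np.c_[K['fx']*Y[:,0]/Y[:,2]+K['cx'],K['fy']*Y[:,1]/Y[:,2]+K['cy']]
        cv2.polylines(im,[np.round(uv*s).astype(np.int32)],True,col,1)
    circ((658,144,102),65,(0,0,255)); circ((p[0],p[1],p[2]-17.4+10),68,(0,255,0)); circ((658,144,50),74,(255,0,0)) if 0 else None
    if c=='side': im=im[720:1200,960:1440]
    else: im=im[:,:]
    cv2.imwrite('pics/o_'+c+'.png',im); ims.append(im)
im=np.hstack([cv2.resize(ims[0],(400,400)),cv2.resize(ims[1],(400,300)).__class__ and cv2.copyMakeBorder(cv2.resize(ims[1],(400,300)),0,100,0,0,0)])
cv2.imwrite('pics/c3.png',im)
E
```

```text
ee_pos: [656.1, 152.0, 137.9]
opening: 24.5
t 7.6333 pos [656.1 152.  137.9] yaw 18.2 q [0.12 0.55 1.44 0.01 1.16 1.37] F [-0.   0.8 -1. ] op 24.5
shift [ 0.21  0.61 -0.02] turn [-0.    0.11 -0.05]
```

View pics/c3.png

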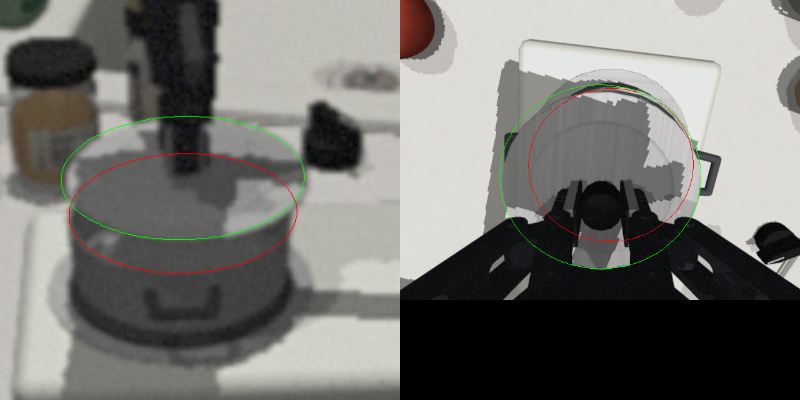

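```bash
python3 -m pendant '0.2 0.2 -0.02 0 0.1 0;0 0.15 0 0 0 0;0 0 0 0 0 0;0 0 0 0 0 0'|sed -n '2p;5p';python3 - <<'E'
from h import *
go([658,144,113.4],17.6)
E
```

```text
ee_pos: [659.0, 144.4, 124.8]
opening: 24.0
t 8.0667 pos [659.  144.4 124.8] yaw 17.7 q [0.11 0.56 1.45 0.01 1.13 1.37] F [-0.2 -0.3 -2.1] op 24.0
shift [ 0.    0.28 -0.03] turn [-0.04  0.01 -0.05]
```

```bash
python3 -m pendant '0 0.1 -0.02 -0.04 0 -0.05;0 0.1 0 0 0 0;0 0 0 0 0 0'|sed -n '2p;4p';python3 -m pendant '0 0.07 0 0 0 0;0 0.07 0 0 0 0;0 0 0 0 0 0'|sed -n '2p;4p';python3 - <<'E'
from h import *
go([658,144,113.4],17.6)
E
```

```text
ee_pos: [659.4, 144.3, 117.2]
wrist_force: [-0.5, -0.3, -1.9]
ee_pos: [659.9, 144.5, 114.1]
wrist_force: [0.6, 0.8, -0.8]
t 8.5667 pos [659.9 144.5 114.1] yaw 17.7 q [ 0.11  0.57  1.46 -0.    1.11  1.38] F [ 0.6  0.8 -0.8] op 24.1
shift [-0.    0.02 -0.05] turn [-0.04  0.01  0.02]
```

```bash
python3 -m pendant '0 0.05 0 0 0 0;0 0 0 0 0 0'|sed -n '2p;4p';python3 -m pendant '0 0 0 0 0 0;0 0 0 0 0 0;0 0 0 0 0 0;0 0 0 0 0 0;0 0 0 0 0 0' 0.6 |sed -n '2p;4,5p';  python3 -m pendant '0 -0.5 0 0 0 0;0 -0.8 0 0 0 0;0 -0.8 0 0 0 0;0 0 0 0 0 0' |sed -n '2p;4,5p'; python3 - <<'E'
from h import *
go([596,-107,150],-45); print([(c,np.round(d['point'],1),round(d['score'],2)) for c in ['side'] if snap(c,'side4.png') is not None for d in manip.mark_of(c,'lid')])
snap('wrist','wrist4.png')
ims=[]
for c in ['side','wrist']:
    im=cv2.imread('pics/'+c+'4.png'); K=manip.get_calibration(c); s=4 if c=='side' else 1
    im=cv2.resize(im,None,fx=s,fy=s)
    def circ(ctr,r,col):
        a=np.linspace(0,2*np.pi,200);X=np.c_[ctr[0]+r*np.cos(a),ctr[1]+r*np.sin(a),0*a+ctr[2]]
        Y=X@np.array(K['R']).T+np.array(K['t']);uv=np.c_[K['fx']*Y[:,0]/Y[:,2]+K['cx'],K['fy']*Y[:,1]/Y[:,2]+K['cy']]
        cv2.polylines(im,[np.round(uv*s).astype(np.int32)],True,col,1)
    circ((659,144.5,106),68,(0,255,0))
    if c=='side': im=im[720:1200,960:1440]
    ims.append(cv2.resize(im,(400,400 if c=='side' else 300)))
cv2.imwrite('pics/c4.png',np.hstack([ims[0],cv2.copyMakeBorder(ims[1],0,100,0,0,0)]))
E
```

```text
ee_pos: [660.3, 144.5, 113.9]
wrist_force: [0.1, 0.2, -1.1]
ee_pos: [660.6, 144.6, 113.3]
wrist_force: [-0.4, 0.2, -1.2]
opening: 68.4
ee_pos: [657.8, 144.3, 196.2]
wrist_force: [1.5, -0.3, 1.3]
opening: 68.2
t 9.4833 pos [657.8 144.3 196.2] yaw 17.7 q [ 0.11  0.49  1.38 -0.    1.27  1.38] F [ 1.5 -0.3  1.3] op 68.2
shift [ 5.52  1.16 -3.38] turn [ 0.02 12.54  0.02]
[('side', array([659.4, 145.2,  95.7]), 0.98)]
```

View pics/c4.png

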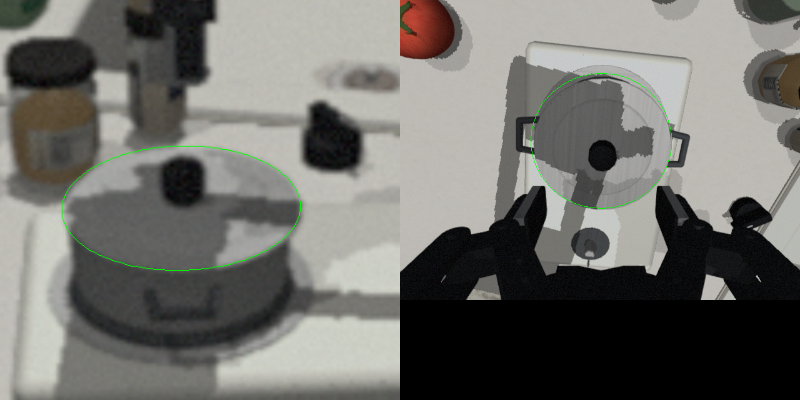

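```bash
python3 -m pendant '0.79 0.1 -0.48 0 0 0;0.79 0.1 -0.48 0 0 0;0.79 0.1 -0.48 0 0 0;0.79 0.1 -0.48 0 0 0;0.79 0.1 -0.48 0 0 0'|sed -n '2p';python3 -m pendant '0.79 0.1 -0.48 0 0 0;0.79 0.1 -0.48 0 0 0;0 0 0 0 1 0;0 0 0 0 1 0;0 0 0 0 1 0'|sed -n '2p'; python3 -m pendant '0 0 0 0 1 0;0 0 0 0 1 0;0 0 0 0 1 0;0 0 0 0 1 0;0 0 0 0 1 0'|sed -n '2p';python3 -m pendant '0 0 0 0 1 0;0 0 0 0 1 0;0 0 0 0 1 0;0 0 0 0 1 0;0 0 0 0 0 0'|sed -n '2p';python3 -m pendant '0 0 0 0 0 0;0 0 0 0 0 0' 0.3|sed -n '2p'; python3 - <<'E'
from h import *
go([596,-107,100],-45); print([(c,np.round(d['point'],1),round(d['score'],2)) for c in ['wrist'] if snap(c,'w5.png') is not None for d in manip.mark_of(c,'knob')])
K=manip.get_calibration('wrist');print(K); go([596,-107,100],-45)
E
```

```text
ee_pos: [607.0, -32.9, 162.3]
ee_pos: [579.4, -115.7, 143.7]
ee_pos: [571.9, -115.4, 134.1]
ee_pos: [564.9, -113.4, 124.8]
ee_pos: [563.0, -112.8, 122.4]
t 11.4667 pos [ 563.  -112.8  122.4] yaw -45.1 q [-0.31  0.48  1.62 -0.01  1.12  2.05] F [ 0.  -0.3 -0.5] op 55.8
shift [-0.71  0.5   0.51] turn [ 0.73 -0.    0.46]
[('wrist', array([ 596.5, -107.4,    0.6]), 0.94)]
{'fx': 389.105705612149, 'fy': 389.105705612149, 'cx': 321.3092015596604, 'cy': 235.87946867843715, 'R': array([[-0.70705679, -0.70602523,  0.03998835],
       [-0.65082338,  0.67180739,  0.3537001 ],
       [-0.27658566,  0.2240607 , -0.9345037 ]]), 't': array([312.85151148, 429.48843124, 453.60130701])}
t 11.5667 pos [ 563.2 -112.8  122.7] yaw -45.1 q [-0.31  0.48  1.62 -0.01  1.12  2.05] F [-0.1 -0.2  0.1] op 55.5
shift [-0.71  0.51  0.51] turn [ 0.72 -0.01  0.46]
```

View pics/w5.png

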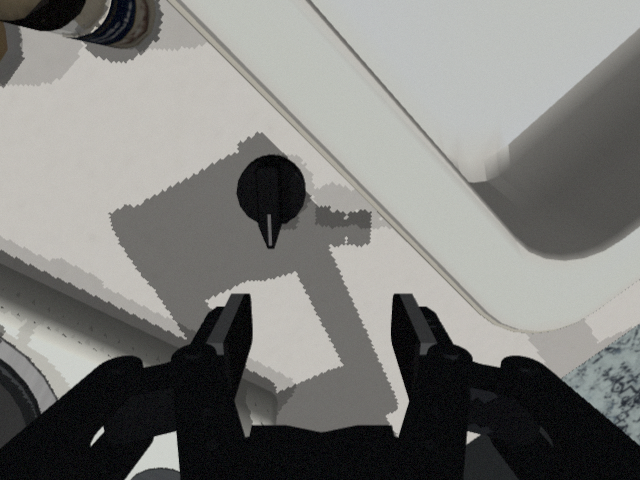

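```bash
python3 - <<'E'
from h import *
n=ray('wrist',270,248,36);l=ray('wrist',269,213,36);c=ray('wrist',271,189,18)
y=np.degrees(np.arctan2(*(l-n)[1::-1]));print(n,l,c,y); u=np.array([np.cos(np.radians(y)),np.sin(np.radians(y))]);print(n[:2]+31*u)
# nose-to-centre dir
print(np.degrees(np.arctan2(*(c-n)[1::-1])))
go([597,-108,90],y)
E
```

```text
[577.19016093 -87.93853121  36.        ] [ 592.85852137 -104.27611878   36.        ] [ 599.94116213 -111.66353488   18.        ] -46.19784933158808
[ 598.64743916 -110.31229287]
-46.20057786818457
t 11.5667 pos [ 563.2 -112.8  122.7] yaw -45.1 q [-0.31  0.48  1.62 -0.01  1.12  2.05] F [-0.1 -0.2  0.1] op 55.5
shift [-0.72  0.76  0.56] turn [0.72 0.23 0.47]
```

```bash
python3 -m pendant '-0.4 0.4 0.3 0.72 0.2 0.46;-0.35 0.5 0.3 0 0 0;0 0.4 0 0 0 0;0 0 0 0 0 0'|sed -n '2p'; python3 - <<'E'
from h import *
go([598,-109,21],-46)
E
```

```text
ee_pos: [602.2, -108.9, 68.9]
t 11.9 pos [ 602.2 -108.9   68.9] yaw -45.8 q [-0.29  0.55  1.65 -0.    0.94  2.08] F [-1.   1.  -0.2] op 55.6
shift [ 0.08  1.2  -0.08] turn [-0.06  0.04 -0.03]
```

```bash
python3 -m pendant '0.08 0.35 -0.08 -0.06 0.04 0;0 0.4 0 0 0 0;0 0.2 0 0 0 0;0 0 0 0 0 0'|sed -n '2p'; python3 - <<'E'
from h import *
go([598,-109,21],-46);
snap('wrist','w6.png');print([(np.round(d['point'],1),round(d['score'],2)) for d in manip.mark_of('wrist','knob')])
E
```

```text
ee_pos: [599.1, -109.3, 31.7]
t 12.2333 pos [ 599.1 -109.3   31.7] yaw -45.8 q [-0.3   0.6   1.67  0.    0.86  2.07] F [-0.4  0.6 -0.3] op 55.1
shift [ 0.02  0.27 -0.02] turn [-0.02  0.04 -0.04]
[(array([ 594.9, -107.5,   -0.6]), 0.7)]
```

View pics/w6.png

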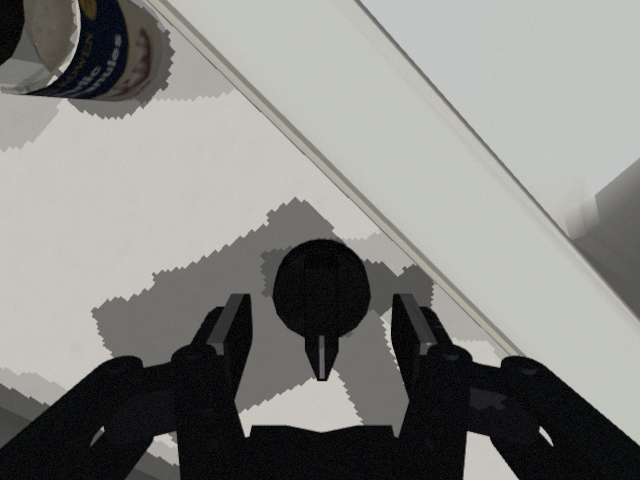

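```bash
python3 - <<'E'
from h import *
n=ray('wrist',322,381,36);y=np.radians(-46);c=n[:2]+31*np.array([np.cos(y),np.sin(y)]);print(n,c);go([c[0],c[1],21],-46)
c2=ray('wrist',321,290,18);print(c2)
E
python3 -m pendant '0.02 0.26 0 0 0.04 0;0 0 0 0 0 0'|sed -n '2p'
```

```text
[577.59520689 -87.95486781  36.        ] [ 599.12961637 -110.25440162]
t 12.3333 pos [ 600.1 -109.5   33. ] yaw -45.8 q [-0.29  0.6   1.67  0.    0.86  2.07] F [ 0.4  0.  -0.9] op 55.5
shift [ 0.03  0.3  -0.  ] turn [-0.04  0.04 -0.05]
[ 601.3113458  -111.68222581   18.        ]
ee_pos: [601.0, -110.6, 24.0]
```

```bash
python3 -m pendant '0 0.08 -0.03 -0.04 0.03 -0.04;0 0 0 0 0 0'|sed -n '2p'; python3 -m pendant '0 0 0 0 0 0;0 0 0 0 0 0;0 0 0 0 0 0;0 0 0 0 0 0;0 0 0 0 0 0' -1 70 >/dev/null;python3 -m pendant '0 0 0 0 0 0;0 0 0 0 0 0;0 0 0 0 0 0'; python3 - <<'E'
from h import *
go([599,-110,21],-46)
E
```

```text
ee_pos: [600.9, -110.0, 21.4]
time_s: 13.33
ee_pos: [601.7, -110.1, 22.6]
ee_rot: [[-0.721, 0.007, 0.693], [-0.693, -0.002, -0.721], [-0.004, -1.0, 0.006]]
wrist_force: [0.0, 0.9, -0.6]
opening: 11.9
t 13.3333 pos [ 601.7 -110.1   22.6] yaw -46.2 q [-0.29  0.62  1.67  0.    0.84  2.08] F [ 0.   0.9 -0.6] op 11.9
shift [ 0.05  0.04 -0.05] turn [-0.07 -0.03 -0.04]
```

```bash
python3 -m pendant '0 -0.4 0 0 0 0;0 -0.9 0 0 0 0;0 -0.9 0 0 0 0;0 -0.9 0 0 0 0;0 -0.9 0 0 0 0'|sed -n '2p;5p'; python3 -m pendant '-0.29 0 -0.81 0 0 0;-0.29 0 -0.81 0 0 0;-0.29 0 -0.81 0 0 0;-0.29 0 -0.81 0 0 0;-0.29 0 -0.81 0 0 0'|sed -n '2p;5p'; python3 -m pendant '0 0 0 0 -1 0;0 0 0 0 -1 0;0 0 0 0 -1 0;0 0 0 0 -1 0;0 0 0 0 -1 0'|sed -n '2p;5p'; python3 -m pendant '0 0 0 0 -1 0;0 0 0 0 -1 0;0 0 0 0 -1 0;0 0 0 0 -1 0;0 0 0 0 -1 0'|sed -n '2p;5p'; python3 - <<'E'
from h import *
go([503,109,130],12.5)
E
```

```text
ee_pos: [593.2, -107.8, 177.6]
opening: 11.8
ee_pos: [532.6, 45.6, 189.6]
opening: 12.0
ee_pos: [525.8, 54.2, 189.5]
opening: 11.8
ee_pos: [524.2, 54.7, 189.0]
opening: 12.2
t 15.0 pos [524.2  54.7 189. ] yaw 6.1 q [-0.03  0.3   1.72  0.    1.12  1.44] F [-0.2  0.7 -0.6] op 12.2
shift [-1.41  1.47 -0.39] turn [-0.06 -1.29  0.01]
```

```bash
python3 -m pendant '-0.41 0.2 -0.58 0 -0.43 0;-0.41 0.2 -0.58 0 -0.43 0;-0.41 0.2 -0.58 0 -0.43 0;0 0 0 0 0 0;0 0 0 0 0 0'|sed -n '2p;5p'; python3 -m pendant '0 0 0 0 0 0'|sed -n '2p'; python3 - <<'E'
from h import *
snap('wrist','w7.png');go([503,109,130],12.5);print([(q,np.round(d['point'],1),round(d['score'],2)) for q in ['shaft_tip','knob','cooker','pan_rim'] for d in manip.mark_of('wrist',q)])
E
```

```text
ee_pos: [446.5, 93.6, 163.3]
opening: 12.1
ee_pos: [445.7, 93.7, 163.2]
t 15.55 pos [446.6  93.6 163.4] yaw 13.0 q [ 0.06  0.23  1.9  -0.    1.    1.4 ] F [-0.1 -0.  -1. ] op 12.2
shift [-0.06  0.85  1.45] turn [-0.09  0.11  0.02]
[('shaft_tip', array([506.7, 116.7,  72.5]), 0.83), ('knob', array([444.8,  96.6, 138.7]), 0.98)]
```

View pics/w7.png

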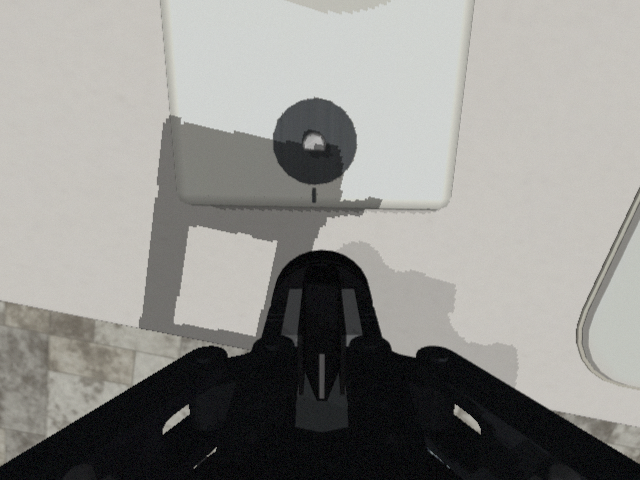

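```bash
python3 - <<'E'
from h import *
im=cv2.imread('pics/w7.png');g=cv2.cvtColor(im,cv2.COLOR_BGR2GRAY)
c=g[126:160:1,294:336:2]
print('\n'.join(''.join('%4d'%v for v in r) for r in c[::2]))
print('disc',ray('wrist',315,141,50),'tip',ray('wrist',314,141,72))
f=lambda p:ray('wrist',*p,45)[:2]
for a,b in [((180,203),(450,208))]:
    d=f(b)-f(a);print('front',np.degrees(np.arctan2(d[1],d[0]))+90)
for a,b in [((178,185),(163,20)),((451,190),(473,20))]:
    d=f(b)-f(a);print('side',np.degrees(np.arctan2(d[1],d[0])))
print((f((172,110))+f((462,110)))/2)
n=ray('wrist',322,398,163.4-22.6+36);print('nose',n)
d=ray('wrist',322,398,177)-ray('wrist',322,355,177);print(np.degrees(np.arctan2(-d[1],-d[0])))
d=ray('wrist',314,202,50)-ray('wrist',315,141,50);print('mark dir',np.degrees(np.arctan2(-d[1],-d[0])))
E
```

```text
80  77  77  80  77  79  80  73  79  76  74  82  79  79  80  80  76  74  79  81  79
  81  78  77  77  78  75  76  74  77  78  78  78  82  76  78  77  76  76  77  80  77
  75  73  76  79  78  78  75  42  46  57  60  78  82  80  82  77  76  77  79  82  77
  78  77  79  77  79  44  41  42  54  58  66  59  49  74  80  77  76  78  78  81  75
  79  78  76  79  74  39  38  68  96 119 104  95  83  65  70  81  78  76  77  82  81
  81  78  79  79  74  47  82 129 138 157 159 160 144 137  72  74  78  77  77  81  75
  77  75  78  77  53  62 101 164 165 166 176 178 184 170  78  66  79  78  80  82  76
  77  81  78  80  45  94 164 167 167 172 180 179 179 179 125  80  78  76  78  81  76
  48  60  61  77  52 135 168 166 171 177 173 178 177 175 148  72  65  68  78  80  77
  45  41  47  39  59 124 171 176 174 173 163 104 137 135 157  75  43  38  60  62  79
  48  41  40  45  58 113 176 164 165 170  97  96  98 101  95  74  33  31  37  44  43
  45  40  42  43  44  88 119 129 131 154  93  94  95  95 102  67  35  36  38  44  43
  40  46  42  46  44  52  55  55  56  56  55  53  51  61  64  50  34  30  37  46  43
  47  37  45  42  40  47  44  37  27  36  33  31  35  36  33  38  33  32  43  44  45
  44  41  41  45  41  37  44  40  36  35  27  32  32  35  30  32  31  34  33  37  46
  43  45  42  43  43  43  41  41  39  32  32  33  35  39  35  34  34  29  42  41  42
  44  43  43  45  42  48  42  42  42  46  41  41  31  44  43  45  41  39  44  41  46
disc [505.81616322 109.76345306  50.        ] tip [506.84316509 110.3108461   72.        ]
front 11.805108127364036
side 12.072613949787538
side 11.03207781388851
[524.65741672 112.64995238]
nose [416.41885597  85.20914997 176.8       ]
12.95301363587981
mark dir 11.692780202506478
```

```bash
python3 -m pendant '-0.1 0.8 0.2 -0.05 0.1 0;-0.05 0.7 0.05 0 0.1 0;0 0 0 0 0 0;0 0 0 0 0 0'|sed -n '2p;5p';  python3 - <<'E'
from h import *
im=snap('wrist','w8.png');go([456,101,100],11.7);g=cv2.cvtColor(im,cv2.COLOR_RGB2GRAY)
print([(q,np.round(d['point'],1),round(d['score'],2)) for q in ['shaft_tip','knob'] for d in manip.mark_of('wrist',q)])
o=cv2.resize(im[100:420,200:440],None,fx=2.5,fy=2.5,interpolation=2)[:600] if 0 else cv2.resize(im[60:360,200:440],(480,600))
cv2.imwrite('pics/c8.png',cv2.convertScaleAbs(cv2.resize(im[80:420,160:480],None,fx=1.75,fy=1.75,interpolation=2)[:,:,::-1],alpha=1.4))
E
```

```text
ee_pos: [462.8, 100.8, 104.6]
opening: 11.6
t 16.1333 pos [462.5 100.8 104.7] yaw 11.8 q [ 0.07  0.34  1.93 -0.    0.86  1.44] F [ 0.1 -0.1 -0.3] op 12.1
shift [-0.04  0.12 -0.16] turn [-0.14  0.03  0.04]
[('shaft_tip', array([505. , 114.8,  73.2]), 0.68), ('knob', array([458. , 100.3,  81.4]), 0.86)]
```

View pics/c8.png

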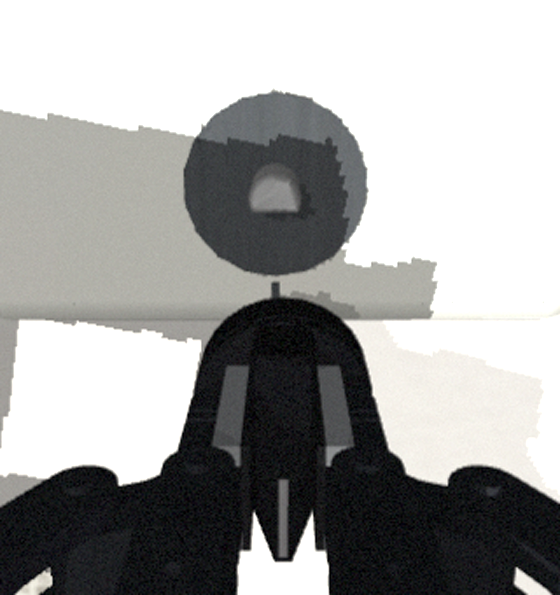

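```bash
python3 - <<'E'
from h import *
s=ray('wrist',316.9,193.7,72);d=ray('wrist',317.4,184.9,50);n=ray('wrist',321.7,400,118.1);print(s,d,n)
o=manip.get_obs();R=np.array(o['ee_rot']);print('nose in tool',R.T@(n-o['ee_pos']),'shaft in tool',R.T@(s-o['ee_pos']),'disc',R.T@(d-o['ee_pos']))
K=manip.get_calibration('wrist');print((np.array(K['R'])@R)[0])
l=ray('wrist',160+283/1.75,80+480/1.75,118.1);print('knobyaw',np.degrees(np.arctan2(*(l-n)[1::-1])))
go([456,101,100],11.7)
E
```

```text
[502.94961541 110.32526771  72.        ] [503.59379056 110.33700235  50.        ] [430.03099181  93.14191573 118.1       ]
nose in tool [  0.82099678 -12.82822739 -33.60897175] shaft in tool [-1.23258401 34.36249934 40.59629336] disc [-1.19844778 56.36974007 40.90498337]
[ 9.99998994e-01 -6.73225581e-04 -1.24853371e-03]
knobyaw 11.756620011287467
t 16.2333 pos [462.9 100.8 105.8] yaw 11.8 q [ 0.07  0.34  1.93 -0.    0.86  1.44] F [-0.6  1.  -1. ] op 11.9
shift [-0.04  0.14 -0.17] turn [-0.17  0.03  0.04]
```

```bash
python3 -m pendant '-0.02 0 0.36 -0.17 0.03 0.04;-0.02 0 0.36 0 0 0;0 0 0.36 0 0 0;0 0 0 0 0 0;0 0 0 0 0 0'|sed -n '2p;5p';  python3 - <<'E'
from h import *
go([504.5,111.6,96],11.7)
E
```

```text
ee_pos: [507.5, 111.0, 112.3]
opening: 12.2
t 16.65 pos [507.5 111.  112.3] yaw 11.7 q [ 0.08  0.39  1.82 -0.    0.93  1.45] F [-0.4  0.6 -0.8] op 12.2
shift [-0.03  0.41 -0.07] turn [-0.07 -0.01  0.01]
```

```bash
python3 -m pendant '-0.03 0.2 -0.06 -0.07 0 0;0 0.15 0 0 0 0;0 0 0 0 0 0'|sed -n '2p;4p';  python3 - <<'E'
from h import *
go([504.5,111.6,90],11.7)
E
```

```text
ee_pos: [503.6, 111.3, 99.0]
wrist_force: [0.5, 0.4, -0.4]
t 16.9 pos [503.6 111.3  99. ] yaw 11.7 q [ 0.08  0.4   1.84 -0.    0.9   1.45] F [ 0.5  0.4 -0.4] op 11.9
shift [-0.    0.22  0.02] turn [-0.01 -0.01  0.02]
```

```bash
for i in 1 2 3; do python3 -m pendant '0 0.08 0 0 0 0;0 0.05 0 0 0 0'|sed -n '2p;4p';done
```

```text
ee_pos: [502.0, 111.1, 93.1]
wrist_force: [0.1, 1.0, 3.9]
ee_pos: [502.4, 111.2, 88.1]
wrist_force: [3.1, 1.6, 6.3]
ee_pos: [505.7, 111.7, 83.7]
wrist_force: [0.8, -0.1, -1.0]
```

```bash
for i in 1 2 3; do python3 -m pendant '0 0.06 0 0 0 0;0 0.06 0 0 0 0'|sed -n '2p;4p';done
```

```text
ee_pos: [505.6, 111.7, 78.4]
wrist_force: [-0.8, 0.4, 4.2]
ee_pos: [505.8, 111.7, 73.8]
wrist_force: [-4.4, -0.7, 34.0]
ee_pos: [506.0, 111.7, 73.5]
wrist_force: [-8.7, -0.1, 41.5]
```

```bash
python3 -m pendant '0 0 0 0 0 0;0 0 0 0 0 0';python3 -m pendant '0 0 0 0 0 0;0 0 0 0 0 0;0 0 0 0 0 0'; python3 - <<'E'
from h import *
for c in ['side','top']: 
    snap(c,c+'9.png'); print(c,[(q,np.round(d['point'],1),round(d['score'],2)) for q in ['knob','lid','shaft_tip','jar','spice','tomato'] for d in manip.mark_of(c,q)[:1]])
go([504.5,111.6,74],11.7)
E
```

```text
time_s: 18.07
ee_pos: [505.6, 111.7, 75.8]
ee_rot: [[0.203, 0.009, 0.979], [-0.979, -0.0, 0.203], [0.002, -1.0, 0.009]]
wrist_force: [0.2, 0.7, 6.3]
opening: 11.6
time_s: 18.32
ee_pos: [505.6, 111.6, 77.1]
ee_rot: [[0.203, 0.01, 0.979], [-0.979, -0.0, 0.203], [0.003, -1.0, 0.01]]
wrist_force: [-1.2, -0.5, 5.0]
opening: 12.1
side [('knob', array([502.8, 109.7,  52.2]), 0.82), ('lid', array([662.4, 144.6,  95.3]), 0.63), ('jar', array([785.9, -51.2,   1.5]), 0.59), ('spice', array([ 7.280e+02, -1.248e+02,  4.000e-01]), 0.81), ('tomato', array([717.7, 379. ,   0.8]), 0.77)]
top [('lid', array([657.3, 145.1,  94.1]), 0.69), ('jar', array([785.4, -58.1,  -1.4]), 0.82), ('spice', array([ 7.275e+02, -1.217e+02, -1.000e-01]), 0.73), ('tomato', array([713.9, 378.8,   2.5]), 0.96)]
t 19.0167 pos [505.6 111.7  76.9] yaw 11.7 q [ 0.08  0.44  1.86 -0.    0.84  1.45] F [-0.6  0.1  5.7] op 11.8
shift [-0.    0.07 -0.03] turn [-0.11  0.    0.03]
```

```bash
python3 -m pendant '0 0.05 0 -0.1 0 0;0 0.05 0 0 0 0;0 0.04 0 0 0 0'|sed -n '2p;4p'; python3 -m pendant '0 0.03 0 0 0 0'|sed -n '2,5p';python3 - <<'E'
from h import *
snap('side','s10.png');
for i in range(5): snap('top')
go([504.5,111.6,74],11.7);print([(q,np.round(d['point'],1),round(d['score'],2)) for q in ['knob','lid'] for d in manip.mark_of('side',q)[:1]]);go([504.5,111.6,74],11.7)
E
```

```text
ee_pos: [506.0, 111.7, 73.7]
wrist_force: [-6.9, -0.7, 34.7]
ee_pos: [505.8, 111.7, 73.9]
ee_rot: [[0.203, 0.002, 0.979], [-0.979, -0.002, 0.203], [0.003, -1.0, 0.002]]
wrist_force: [-3.8, -0.2, 19.6]
opening: 11.9
t 19.65 pos [505.9 111.7  73.9] yaw 11.7 q [ 0.09  0.44  1.85 -0.    0.84  1.45] F [-3.6 -0.7 20.4] op 12.0
shift [-0.01 -0.   -0.03] turn [-0.03  0.    0.03]
[('knob', array([502.6, 110.8,  51.2]), 0.84), ('lid', array([660.8, 144.8,  96.9]), 0.69)]
t 19.75 pos [505.8 111.7  73.9] yaw 11.7 q [ 0.09  0.44  1.85 -0.    0.84  1.45] F [-4.5 -0.2 20.4] op 12.0
shift [-0.   -0.   -0.03] turn [-0.03  0.    0.03]
```

```bash
python3 -c "
from bench import manip; print(manip.sign_off())"
```

```text
the job is handed in; nothing more can be done
None
```

I set the lid on the pan and let go of it. The knob is on the D-shaft, nose to the cooker's front edge, and the gripper is still holding it pressed in. I handed the job in at about 20 s of the 64 s allowed; no verdict was reported.

- **Lid:** The last side view puts it at (661, 145), underside 97 mm above the worktop; seated is 96. That is within about 2 mm of where I measured the pan's centre. An overlay on the picture taken just after release showed it level.
- **Knob:** The last side view puts its underside at 51 mm, against 52 mm when home with the shaft fully pressed. The push holds steady at about 20 N against the end stop, with the fingers on the grip bar. The tool yaw is 11.7°, the same as my measured cooker yaw. Going on, the knob touched the shaft slightly off centre, then slipped on with the side force dropping away.
- **Bystanders:** The tomato, jar and spice jar read within 5 mm of where they started, about the accuracy of the detector.

**Failed or disagreed:**
- The top camera did not find the knob in the last check, because the arm hid it.
- Position estimates for the shaft differed by a few millimetres between cameras. I relied on the close wrist view and on the forces.
- While seating the knob, the wrist force briefly reached 41 N, below the 120 N limit.

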